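# Find the unlatched flap of the bench service duct and push it open

## Robot

A 6-joint arm with a two-finger parallel gripper is mounted at the origin on the work surface. World frame = base frame: x ahead of the robot, y to its left, z up, the work surface at z = 0. Lengths are in m, angles in rad, forces in N, time in s.
With the tool pointing down it reaches from about 0.25 to 0.725 m from the base axis. Payload 4 kg.
Tool frame: the origin (TCP) lies midway between the tips of the shut fingers; the grasp point (between the pads) lies 19 mm behind it (r.hold_point_z is the distance from the TCP to the grasp point, in m); x points along the fingers, z is the direction in which the jaws open and shut, and the axes are right-handed (so a half turn about x gives the same grasp; the last joint's range is limited). The gripper opens to 85 mm and grips with 20 to 120 N. Pads are 22 mm wide; open, the fingers measure 114 mm over their backs; the gripper's body (76 mm by 85 mm) begins 54 mm behind the grasp point. The pads swing forward as they close: fully open they stand 13 mm farther back than shut.
Start: joints at [1.306, 0.241, 0.005, 1.335, 0, 1.571], TCP at [0.131, 0.483, 0.231] pointing down, gripper open.
Joint ranges: [-2.72, 2.72], [-1.05, 1.87], [-1.09, 1.28], [-1.99, 2.15], [-1.42, 1.44], [-3.14, 3.14]. Speed limits (rad/s): [2.79, 2.79, 3.14, 3.14, 3.14, 3.14].

## Interface

Orientations are given as a unit quaternion [w, x, y, z].
In Python, from bench import status, optics, r, spotter gives the robot as it stands.
- The arm moves only by the tool servo_tool, never from a script. Its argument "targets" is a list of rows, each a list of 3 entries, a list of its own where there are three numbers: the turn, a rotation vector about the world's x, y, z in rad, then the shift along the world's x, y, z in mm, then the closure, from 0 (fully open) to 1 (shut). A call has exactly 5 rows; each row shifts and turns the commanded pose from where the row before left it; what a row does not reach is not made up. A row lasts 1/10 s, in which the tool goes at most 50 mm and 8.59 degrees, less where a joint would pass 70% of its speed; a pose out of reach is approached as far as the arm can. A call with a gripper value outside its range is refused whole. The fingers move at their own pace and stop on an object; "newtons" is the grip in N (left out, the last holds). Time passes only in rows, so rows that do not move let the fingers close, or fill a call up. It gives the time, the measured TCP pose, the force and the opening at its end, in the units of the state.
- status.state(): the state, without advancing time (a new reading comes with each control period).
- optics.grab_frame(name): name is "side" or "top"; returns (picture, depth): 400x640x3 uint8, red, green, blue; 400x640 float32, m along the optical axis (not along the pixel's ray), 0 where there is no reading.
- optics.calibration(name): a dict with "vfov" (degrees; the focal length in pixels is half the picture's height over the tangent of half this angle, whatever the lens; pixels are square), "cx", "cy" (the principal point, pixels), "R" (3x3) and "t" (3): a world point X has camera coordinates R X + t. Camera axes: x right, y down, z forward; pixel columns grow to the right and rows downward; lengths in m; the calibration is good to about 2 mm. A picture is of the moment at which its call begins. calibration takes no time and is no camera call.
- r.close_job(): hands the job in, once; it reports no verdict.
Trained networks look in the newest picture that a camera, given by its name, has taken for a name from the list of things; names that differ only in an ending like _2 or _b are one class to them, and where a whole thing is asked for, a point or a joint stands for the part that bears it (a point fixed in the world has none). Each returns a list of dicts, best first, with "score" (0 to 1); they miss things now and then, are a little off and sometimes report something else, mostly with a low value. They report only what shows in the picture. A call takes as long as a camera call.
- spotter.look_for(camera, target): "uv" ([column, row] in pixels, amid what is visible of it).
- spotter.landmark_of(camera, target): "uv" ([column, row] in pixels: a listed point, or the origin of a listed thing).
The state is a dict: "time": time; "qpos": joint angles; "joint_vel": joint speeds; "joint_efforts": joint torques, N m; "tcp_pos": TCP position; "tool_rot": TCP orientation; "ft_force": force on the tool from outside, world axes, zero at the start; "ft_torque": the same for the moment, N m; "gripper_width": finger opening in m.
Only numpy, scipy, OpenCV 4.12 (cv2) and the standard library are available. Lean on these libraries where they do the work, as an engineer would, in place of code of your own. Each camera call takes 0.05 s, during which the arm holds its last target.

## Task

The four flaps over the sockets in the bench's service duct look alike, but only one has been unlatched for the microscope's plug: press their ribbed rear edges with a fingertip, without forcing the latched ones, until you find the one that rocks, then push its rear edge down until the flap stands fully open and take your hand away. Only push the flaps down from above, never lift one by its front edge, and leave all the things on and around the duct standing where they are.

Things in the scene. Friction and masses are not known exactly. Their poses are not given: they have to be found in the camera images.
- duct: fixed grey service duct across the bench, 190 deep (x), 692 long (y), 70 mm high. Origin on the bench under the flaps' pivot line, midway along; x to its rear (away from the robot), y along it to the left, z up. Four wells 58 mm deep, 96 mm long, at y = +198, +66, -66, -198 mm, from x = -57 to +47 mm; behind them a 48 mm ledge, in front 38 mm, between them 36 mm bridges
- plate_1: aluminium plate of flap 1 (leftmost seen from the robot), 100 mm front to rear, 92 mm along the duct, 5 mm thick, shut flush with the duct's top. Origin on its top face at the centre of the ribbed pressing strip (20 x 76 mm, ribs 1 mm high): 15 mm in front of the rear edge, 30 mm behind the pivot line. Axes as the duct's when shut; turns with the flap
- flap_1 (a joint): opening angle of flap 1: 0 shut, 1.05 rad fully open at its stop; grows as the rear edge goes down and the front edge rises. The pivot runs along the duct 2.5 mm below its top, 55 mm behind the flap's front edge. Catches hold three of the four flaps (they give under 0.02 rad to a light press); the other rocks under some 2 to 5 N on its strip and stays at any angle where it is left
- lip_1: turned-down lip under the front edge of flap 1, 92 x 3 x 10 mm, hidden in the duct when shut; not to be touched. Origin at the middle of its top, on the plate's underside
- plate_2: aluminium plate of flap 2 (second from the left), 100 mm front to rear, 92 mm along the duct, 5 mm thick, shut flush with the duct's top. Origin on its top face at the centre of the ribbed pressing strip (20 x 76 mm, ribs 1 mm high): 15 mm in front of the rear edge, 30 mm behind the pivot line. Axes as the duct's when shut; turns with the flap
- flap_2 (a joint): opening angle of flap 2: 0 shut, 1.05 rad fully open at its stop; grows as the rear edge goes down and the front edge rises. The pivot runs along the duct 2.5 mm below its top, 55 mm behind the flap's front edge. As flap 1. Pressing in front of the pivot moves no flap
- lip_2: turned-down lip under the front edge of flap 2, 92 x 3 x 10 mm, hidden in the duct when shut; not to be touched. Origin at the middle of its top, on the plate's underside
- plate_3: aluminium plate of flap 3 (third from the left), 100 mm front to rear, 92 mm along the duct, 5 mm thick, shut flush with the duct's top. Origin on its top face at the centre of the ribbed pressing strip (20 x 76 mm, ribs 1 mm high): 15 mm in front of the rear edge, 30 mm behind the pivot line. Axes as the duct's when shut; turns with the flap
- flap_3 (a joint): opening angle of flap 3: 0 shut, 1.05 rad fully open at its stop; grows as the rear edge goes down and the front edge rises. The pivot runs along the duct 2.5 mm below its top, 55 mm behind the flap's front edge. As flap 1. A fingertip going straight down 20 mm behind the pivot must go some 33 mm below the duct's top to open it fully
- lip_3: turned-down lip under the front edge of flap 3, 92 x 3 x 10 mm, hidden in the duct when shut; not to be touched. Origin at the middle of its top, on the plate's underside
- plate_4: aluminium plate of flap 4 (rightmost), 100 mm front to rear, 92 mm along the duct, 5 mm thick, shut flush with the duct's top. Origin on its top face at the centre of the ribbed pressing strip (20 x 76 mm, ribs 1 mm high): 15 mm in front of the rear edge, 30 mm behind the pivot line. Axes as the duct's when shut; turns with the flap
- flap_4 (a joint): opening angle of flap 4: 0 shut, 1.05 rad fully open at its stop; grows as the rear edge goes down and the front edge rises. The pivot runs along the duct 2.5 mm below its top, 55 mm behind the flap's front edge. As flap 1. The open front edge stands 48 mm above the duct's top, 28 mm in front of the pivot
- lip_4: turned-down lip under the front edge of flap 4, 92 x 3 x 10 mm, hidden in the duct when shut; not to be touched. Origin at the middle of its top, on the plate's underside
- oil_bottle: loose bystander: amber dropper bottle of immersion oil, 25 mm across, 62 mm high, standing on the duct's bridge between flaps 1 and 2; origin at the centre of its underside
- petri_dish: loose bystander: clear lidded dish, 63 mm across, 16 mm high, on the right-hand end plate of the duct; origin at the centre of its underside
- beaker: loose bystander: small glass beaker, 54 mm across, 66 mm high, on the left-hand end plate of the duct; origin at the centre of its underside
- marker: loose bystander: white marker pen with black cap, 132 mm long, 18 mm high, lying along the duct's rear ledge behind the flaps; origin under its middle, on the ledge
- pen: loose bystander: ball pen, 150 mm long, 9 mm thick, lying along the duct's front ledge in front of the flaps; origin under its middle, on the ledge
- slide_box: loose bystander: blue box of microscope slides, 85 x 102 x 34 mm, on the bench behind the duct; origin at the centre of its underside
- lens_spray: loose bystander: white lens-cleaner spray bottle, 42 mm across, 120 mm high, on the bench behind the duct's right-hand part; origin at the centre of its underside

How it is judged:
By the outcome, as a careful person would: the job done as asked, in the order asked, and still so for the second after the job is handed in, with the robot touching nothing.
It also fails if it takes over 51 s, if anything falls off the work surface, if the arm or the gripper's body presses on something with over 40 N, if the wrist force passes 120 N, or if a joint passes its speed limit or range.

## Working session

There is one attempt and no reset: what is moved stays moved. The work goes in short steps, Python scripts to look and compute and a tool call to move; the robot and the scene stay as the last step left them, time stands still between calls to the robot, and variables do not carry over. Pictures are saved under pics/ and viewed, and the job is handed in when it is done.

Besides the shell and the picture viewer there is one more tool, called after "Emit:" as a command line: name --argument value ..., lists and objects as JSON in quotes. servo_tool: Moves the arm, as the interface text tells. Its arguments: {"type":"object","properties":{"targets":{"type":"array","items":{"type":"array"}},"newtons":{"type":"number"}},"required":["targets"]}

```bash
mkdir -p pics; cat > h.py <<'E'
import numpy as np, cv2
from bench import status, optics, r, spotter
def grab(n,f):
    p,d=optics.grab_frame(n); cv2.imwrite('pics/'+f,p[:,:,::-1]); np.save(f'{n}_d.npy',d); return p,d
def w(n,uv,d):
    c=optics.calibration(n); f=200/np.tan(np.radians(c['vfov'])/2)
    u,v=uv; uu,vv=int(round(u)),int(round(v)); z=np.median(d[vv-1:vv+2,uu-1:uu+2])
    X=np.array([(u-c['cx'])/f*z,(v-c['cy'])/f*z,z]); return np.array(c['R']).T@(X-np.array(c['t']))
E
python3 - <<'E'
from h import *
print(status.state())
for n in('top','side'):
    p,d=grab(n,n+'0.png')
    for t in('plate_1','duct','oil_bottle','marker','pen'):
        for k in spotter.landmark_of(n,t)[:5]:
            print(n,t,np.round(k['uv'],1),round(k['score'],2),np.round(w(n,k['uv'],d),4))
E
```

```text
{'time': 0.0, 'qpos': array([1.30599856e+00, 2.41443058e-01, 3.71397835e-03, 1.33518949e+00,
       5.07534534e-06, 1.57078358e+00]), 'joint_vel': array([ 2.16462619e-03, -2.20937263e-04, -8.79205599e-05, -2.57952096e-04,
       -6.82992064e-04,  9.14428365e-04]), 'joint_efforts': array([-8.16217562e-04, -3.72313893e+01,  2.52407491e+01,  1.69422990e-02,
       -3.48060337e-05, -6.91371270e-06]), 'tcp_pos': array([0.13068976, 0.48196169, 0.23039402]), 'tool_rot': array([ 0.56103013, -0.43007561,  0.56222423,  0.42916672]), 'ft_force': array([-0.34378261, -0.49362546, -0.04263235]), 'ft_torque': array([ 0.01757487, -0.00752056,  0.02306319]), 'gripper_width': 0.08521896040229886}
top plate_1 [255.  209.5] 0.95 [0.5633 0.1913 0.0696]
top plate_1 [407.8 194.2] 0.86 [ 0.5977 -0.2163  0.0702]
top plate_1 [305.7 205.9] 0.76 [0.5708 0.0559 0.0698]
top plate_1 [351.7 204.5] 0.6 [ 0.5725 -0.0665  0.0711]
top plate_1 [315.  165.1] 0.46 [0.6861 0.03   0.0337]
top duct [327.5 214.2] 0.87 [ 0.5477 -0.0018  0.0707]
top oil_bottle [285.2 241.4] 0.64 [0.477  0.107  0.1281]
top marker [344.9 188.2] 0.49 [ 0.6153 -0.0489  0.0804]
top pen [377.1 237.7] 0.51 [ 0.4836 -0.1319  0.0687]
side plate_1 [325.1 223.2] 0.92 [ 0.5778 -0.0719  0.0706]
side plate_1 [284.6 171. ] 0.83 [0.5571 0.164  0.0711]
side plate_1 [306.3 192.9] 0.81 [0.5759 0.0481 0.0717]
side plate_1 [359.1 267.3] 0.66 [ 0.5894 -0.2108  0.0706]
side duct [302.2 238.7] 0.72 [ 0.5231 -0.1076  0.0711]
side oil_bottle [346.2 217.6] 0.73 [ 0.6216 -0.0678  0.072 ]
side oil_bottle [257.3 188.8] 0.67 [0.4811 0.1003 0.0701]
side marker [345.3 215.9] 0.63 [ 0.6195 -0.0681  0.0764]
side pen [279.4 252.1] 0.66 [ 0.4745 -0.1389  0.0753]
```

```bash
python3 - <<'E'
import cv2
a=cv2.imread('pics/top0.png')[130:290,190:460]; cv2.imwrite('pics/t1.png',cv2.resize(a,None,fx=2.95,fy=2.95,interpolation=2))
a=cv2.imread('pics/side0.png')[90:340,180:450]; cv2.imwrite('pics/s1.png',cv2.resize(a,None,fx=2.4,fy=2.4,interpolation=2))
E
```

```text
(no output)
```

View pics/t1.png

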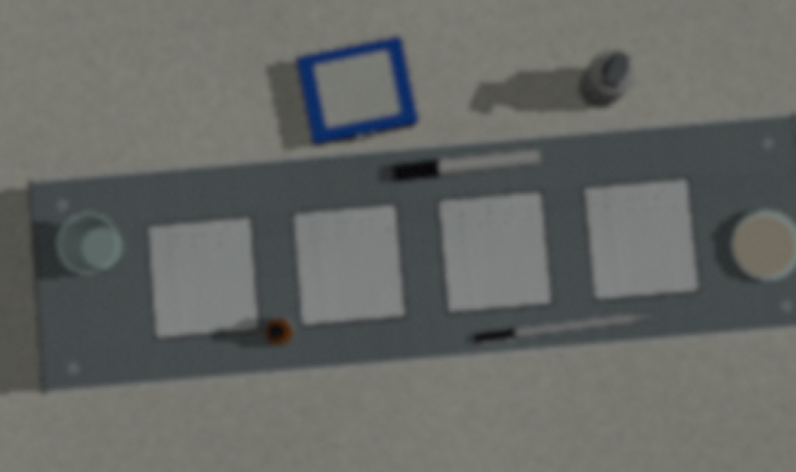

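View pics/s1.png

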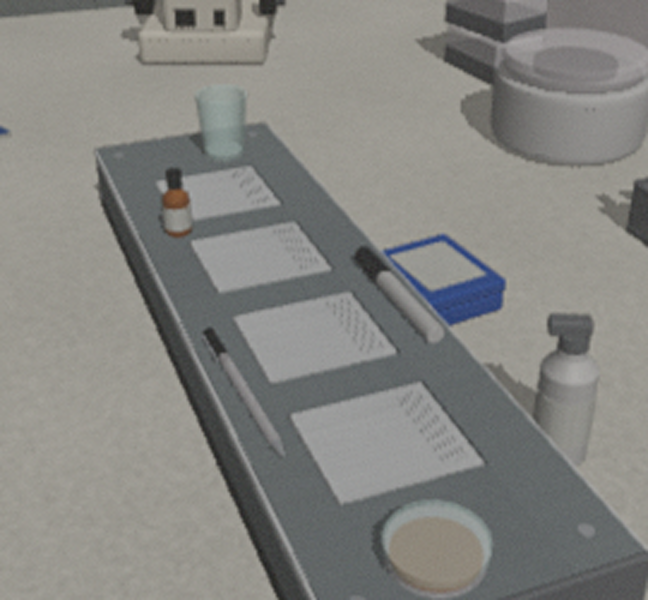

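View pics/top0.png

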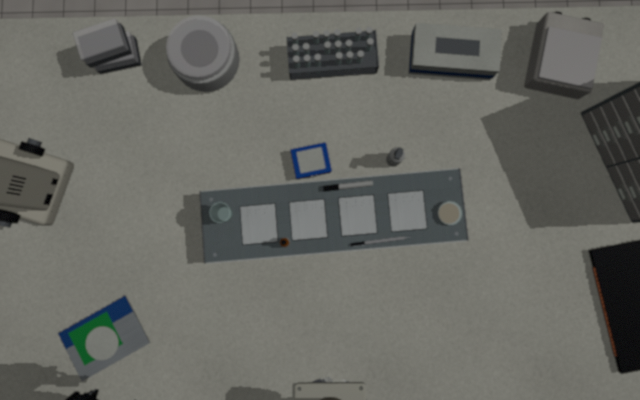

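The top view shows the four shut plates in a row at full-image columns 258–408, rows 205–225. The ribbed strips are towards the top (rear). The marker is at about (348,186), the pen at (380,241) and the oil bottle at (284,241). Next I'll fit the duct pose from the plates.

```bash
python3 - <<'E'
from h import *
p=cv2.imread('pics/top0.png'); g=p.min(2); hsv=cv2.cvtColor(p,cv2.COLOR_BGR2HSV)
d=np.load('top_d.npy')
c=optics.calibration('top'); f=200/np.tan(np.radians(c['vfov'])/2);R=np.array(c['R']);t=np.array(c['t'])
def ray(u,v,z=.07):
    dd=R.T@np.array([(u-c['cx'])/f,(v-c['cy'])/f,1]); o=-R.T@t; return o+dd*(z-o[2])/dd[2]
m=np.zeros(g.shape,np.uint8); m[185:250,235:435]=(g[185:250,235:435]>115)
n,l,s,ce=cv2.connectedComponentsWithStats(m)
P=[]
for i in range(1,n):
    if s[i,4]>500:
        x=ray(*ce[i]); P.append(x); 
        pts=np.array([ray(*q)[:2] for q in np.argwhere(l==i)[:,::-1]],np.float32); print(s[i],np.round(x,4),cv2.minAreaRect(pts*1000))
P=np.array(sorted(P,key=lambda x:-x[1]))[:,:2]
yy=np.array([198,66,-66,-198])/1000
k=P-P.mean(0); e=(yy[:,None]*k).sum(0)/(yy**2).sum(); print('ey',e,np.linalg.norm(e)); e/=np.linalg.norm(e); ex=np.array([e[1],-e[0]])
O=P.mean(0)+.005*ex; print('yaw',np.arctan2(ex[1],ex[0]),'O',O)
print('resid',P-(O-.005*ex+yy[:,None]*e))
for y in yy: print(np.round(O+.030*ex+y*e,4), np.round(O+.020*ex+y*e,4),np.hypot(*(O+.030*ex+y*e)))
# duct outline
mm=(np.abs(d-np.median(d[210:215,330:335]))<.0)
T=[]
for v in range(150,290):
  for u in range(180,490):
    X=w('top',(u,v),d)
    if abs(X[2]-.07)<.006: T.append(X[:2]*1000)
T=np.array(T,np.float32); print(cv2.minAreaRect(T))
E
```

```text
[ 390  192   36   38 1169] [ 0.5536 -0.2128  0.07  ] ((554.05908203125, -212.2022247314453), (94.69295501708984, 87.5291748046875), 4.314278602600098)
[ 340  196   36   39 1166] [ 0.5444 -0.0811  0.07  ] ((544.6217041015625, -81.03288269042969), (94.78247833251953, 87.28597259521484), 4.307875633239746)
[ 291  201   35   38 1161] [0.5348 0.0505 0.07  ] ((535.3741455078125, 50.508644104003906), (95.0022964477539, 86.73934173583984), 4.113231182098389)
[ 242  205   34   38 1125] [0.5263 0.1828 0.07  ] ((525.685302734375, 182.26161193847656), (94.38709259033203, 86.89703369140625), 4.373138904571533)
ey [-0.06933948  0.99882786] 1.0012317719016564
yaw 0.06930965244063325 O [ 0.54475556 -0.01481311]
resid [[ 2.09522195e-04  4.46657902e-04]
 [-3.85057196e-04 -1.90038190e-04]
 [ 8.52462799e-05 -1.48879772e-04]
 [ 9.02887213e-05 -1.07739940e-04]]
[0.561  0.1848] [0.551  0.1841] 0.5906231570869721
[0.5701 0.0531] [0.5601 0.0524] 0.5725808304759968
[ 0.5793 -0.0786] [ 0.5693 -0.0793] 0.5845595788025222
[ 0.5884 -0.2103] [ 0.5784 -0.211 ] 0.6248351741947489Traceback (most recent call last):
  File "<stdin>", line 25, in <module>
  File "h.py", line 6, in w
    c=optics.calibration(n); f=200/np.tan(np.radians(c['vfov'])/2)
ValueError: time passes only in moves, steps and waits
```

```bash
python3 - <<'E'
from h import *
from scipy.spatial.transform import Rotation as Ro
s=status.state(); q=s['tool_rot']; A=Ro.from_quat([q[1],q[2],q[3],q[0]])
print(np.round(A.as_matrix(),3), s['time'])
yaw=.0693; e=np.array([-np.sin(yaw),np.cos(yaw),0]); x=np.array([0,0,-1.])
for sg in(1,-1):
    z=sg*e; y=np.cross(z,x); B=Ro.from_matrix(np.array([x,y,z]).T); print(sg,(B*A.inv()).as_rotvec())
ex=np.array([np.cos(yaw),np.sin(yaw)])
for yy in(198,66,-66,-198): print(np.array([544.76,-14.81])+28*ex+yy*e[:2])
E
```

```text
[[-0.    -0.965  0.262]
 [ 0.     0.262  0.965]
 [-1.     0.     0.   ]] 0.6
1 [-4.82901709e-05 -1.46581710e-05  3.33995796e-01]
-1 [-2.07705626e-05  6.84269555e-05 -2.80759686e+00]
[558.98237222 184.65359098]
[568.1226521   52.97042849]
[577.26293198 -78.712734  ]
[ 586.40321187 -210.39589649]
```

Emit:
servo_tool --targets '[[[0,0,0.03],[35,-24,0],1],[[0,0,0.03],[35,-24,0],1],[[0,0,0.03],[35,-24,0],1],[[0,0,0.03],[35,-24,0],1],[[0,0,0.03],[35,-24,0],1]]'

```text
time: 1.1
tcp_pos: [0.3071, 0.3616, 0.2315]
tool_rot: [0.528, -0.471, 0.527, 0.471]
ft_force: [0.5, 0.6, -0.5]
gripper_width: 0.0121
```

Emit:
servo_tool --targets '[[[0,0,0.03],[35,-24,0],1],[[0,0,0.03],[35,-24,0],1],[[0,0,0.03],[35,-24,0],1],[[0,0,0.03],[35,-24,0],1],[[0,0,0.03],[35,-24,0],1]]'

```text
time: 1.6
tcp_pos: [0.4822, 0.2414, 0.2314]
tool_rot: [-0.491, 0.509, -0.491, -0.509]
ft_force: [-0.0, 0.8, -0.0]
gripper_width: 0.0002
```

Emit:
servo_tool --targets '[[[0,0,0.034],[39,-28,0],1],[[0,0,0],[39,-29,0],1],[[0,0,0],[0,0,0],1],[[0,0,0],[0,0,0],1],[[0,0,0],[0,0,0],1]]'

```text
time: 2.1
tcp_pos: [0.5582, 0.186, 0.2312]
tool_rot: [0.482, -0.517, 0.482, 0.517]
ft_force: [-0.6, 1.0, 0.7]
gripper_width: 0.0003
```

Emit:
servo_tool --targets '[[[0,0,0],[1,-1,-40],1],[[0,0,0],[0,0,-40],1],[[0,0,0],[0,0,-40],1],[[0,0,0],[0,0,-22],1],[[0,0,0],[0,0,0],1]]'

```text
time: 2.6
tcp_pos: [0.5556, 0.185, 0.0858]
tool_rot: [0.479, -0.516, 0.484, 0.519]
ft_force: [-0.3, -0.4, 0.1]
gripper_width: 0.0
```

```bash
python3 - <<'E'
from h import *
s=status.state(); print(s['tcp_pos'],s['ft_force'],s['time'])
p,d=grab('side','s2.png'); a=p[90:340,180:450,::-1]; cv2.imwrite('pics/s2c.png',cv2.resize(a,None,fx=2.4,fy=2.4,interpolation=2))
E
```

```text
[0.55560407 0.18495508 0.08578884] [-0.31275671 -0.38192032  0.06264591] 2.6
```

View pics/s2c.png

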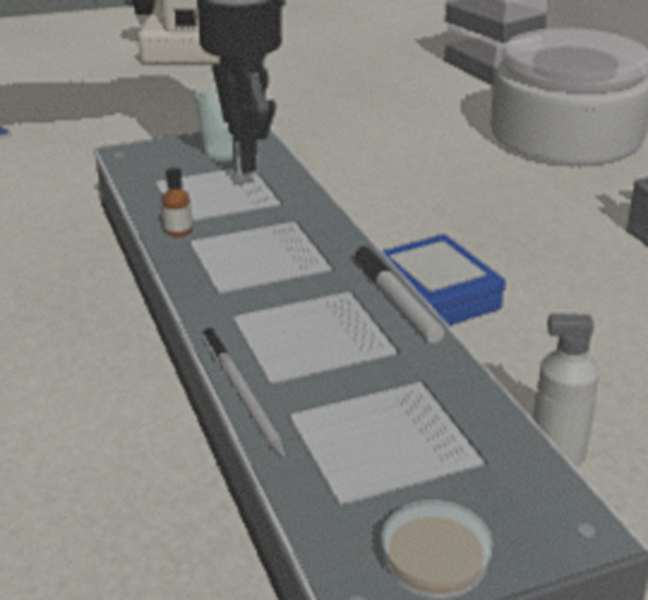

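The side view shows the shut fingertips above flap 1's strip (crop pixel 243,178), clear of the bottle and beaker. Now I'll approach slowly.

Emit:
servo_tool --targets '[[[0,0,0],[0,0,-3],1],[[0,0,0],[0,0,-3],1],[[0,0,0],[0,0,-2],1],[[0,0,0],[0,0,-1],1],[[0,0,0],[0,0,0],1]]'

```text
time: 3.15
tcp_pos: [0.56, 0.1845, 0.0806]
tool_rot: [-0.483, 0.517, -0.482, -0.517]
ft_force: [0.4, -0.6, 0.0]
gripper_width: -0.0001
```

Emit:
servo_tool --targets '[[[0,0,0],[0,0,-2],1],[[0,0,0],[0,0,-2],1],[[0,0,0],[0,0,-1],1],[[0,0,0],[0,0,-1],1],[[0,0,0],[0,0,0],1]]'

```text
time: 3.65
tcp_pos: [0.5597, 0.1845, 0.0741]
tool_rot: [0.482, -0.517, 0.483, 0.517]
ft_force: [-0.7, 1.2, -0.2]
gripper_width: -0.0002
```

Emit:
servo_tool --targets '[[[0,0,0],[0,0,-0.5],1],[[0,0,0],[0,0,-0.5],1],[[0,0,0],[0,0,-0.5],1],[[0,0,0],[0,0,0],1],[[0,0,0],[0,0,0],1]]'

```text
time: 4.15
tcp_pos: [0.5598, 0.1846, 0.0728]
tool_rot: [0.482, -0.517, 0.482, 0.517]
ft_force: [-0.6, -0.6, 0.3]
gripper_width: 0.0002
```

Emit:
servo_tool --targets '[[[0,0,0],[0,0,-0.5],1],[[0,0,0],[0,0,-0.5],1],[[0,0,0],[0,0,-0.3],1],[[0,0,0],[0,0,0],1],[[0,0,0],[0,0,0],1]]'

```text
time: 4.65
tcp_pos: [0.5598, 0.1846, 0.0715]
tool_rot: [-0.482, 0.517, -0.482, -0.517]
ft_force: [-0.2, -0.5, -1.1]
gripper_width: -0.0001
```

Emit:
servo_tool --targets '[[[0,0,0],[0,0,-0.3],1],[[0,0,0],[0,0,-0.3],1],[[0,0,0],[0,0,0],1],[[0,0,0],[0,0,0],1],[[0,0,0],[0,0,0],1]]'

```text
time: 5.15
tcp_pos: [0.5599, 0.1846, 0.0709]
tool_rot: [-0.482, 0.517, -0.482, -0.517]
ft_force: [0.3, 0.3, 0.2]
gripper_width: -0.0001
```

Emit:
servo_tool --targets '[[[0,0,0],[0,0,-0.3],1],[[0,0,0],[0,0,-0.2],1],[[0,0,0],[0,0,0],1],[[0,0,0],[0,0,0],1],[[0,0,0],[0,0,0],1]]'

```text
time: 5.65
tcp_pos: [0.5598, 0.1846, 0.0704]
tool_rot: [0.482, -0.517, 0.482, 0.517]
ft_force: [-0.0, -0.6, 0.1]
gripper_width: 0.0002
```

Emit:
servo_tool --targets '[[[0,0,0],[0,0,-0.3],1],[[0,0,0],[0,0,-0.2],1],[[0,0,0],[0,0,0],1],[[0,0,0],[0,0,0],1],[[0,0,0],[0,0,0],1]]'

```text
time: 6.15
tcp_pos: [0.5599, 0.1846, 0.0701]
tool_rot: [-0.482, 0.517, -0.482, -0.517]
ft_force: [-0.7, 0.3, 1.7]
gripper_width: -0.0001
```

Emit:
servo_tool --targets '[[[0,0,0],[0,0,-0.3],1],[[0,0,0],[0,0,-0.2],1],[[0,0,0],[0,0,0],1],[[0,0,0],[0,0,0],1],[[0,0,0],[0,0,0],1]]'

```text
time: 6.65
tcp_pos: [0.5599, 0.1846, 0.0699]
tool_rot: [-0.483, 0.517, -0.482, -0.517]
ft_force: [-1.3, -1.1, 5.9]
gripper_width: -0.0002
```

Emit:
servo_tool --targets '[[[0,0,0],[0,0,-0.2],1],[[0,0,0],[0,0,0],1],[[0,0,0],[0,0,0],1],[[0,0,0],[0,0,0],1],[[0,0,0],[0,0,0],1]]'

```text
time: 7.15
tcp_pos: [0.5599, 0.1846, 0.0699]
tool_rot: [-0.483, 0.517, -0.482, -0.517]
ft_force: [-2.6, -0.4, 7.1]
gripper_width: -0.0001
```

Flap 1 holds at 7 N, so it is latched. On to flap 2.

Emit:
servo_tool --targets '[[[0,0,0],[0,0,26],1],[[0,0,0],[2,-33,0],1],[[0,0,0],[2,-33,0],1],[[0,0,0],[2.5,-33,0],1],[[0,0,0],[2,-33,0],1]]'

```text
time: 7.65
tcp_pos: [0.5683, 0.0515, 0.0948]
tool_rot: [0.482, -0.517, 0.482, 0.517]
ft_force: [0.5, 0.1, -0.1]
gripper_width: 0.0001
```

Emit:
servo_tool --targets '[[[0,0,0],[0,0,0],1],[[0,0,0],[0,0,-8],1],[[0,0,0],[0,0,-8],1],[[0,0,0],[0,0,-4],1],[[0,0,0],[0,0,0],1]]'

```text
time: 8.15
tcp_pos: [0.5673, 0.0535, 0.0737]
tool_rot: [0.481, -0.517, 0.483, 0.518]
ft_force: [-0.7, -0.4, 0.1]
gripper_width: -0.0001
```

Emit:
servo_tool --targets '[[[0,0,0],[0,0,0],1],[[0,0,0],[0,0,-1],1],[[0,0,0],[0,0,-1],1],[[0,0,0],[0,0,-1],1],[[0,0,0],[0,0,0],1]]'

```text
time: 8.65
tcp_pos: [0.5683, 0.0526, 0.0722]
tool_rot: [0.482, -0.517, 0.482, 0.517]
ft_force: [-0.2, 0.4, -0.2]
gripper_width: -0.0001
```

Emit:
servo_tool --targets '[[[0,0,0],[0,0,-0.5],1],[[0,0,0],[0,0,-0.5],1],[[0,0,0],[0,0,-0.4],1],[[0,0,0],[0,0,0],1],[[0,0,0],[0,0,0],1]]'

```text
time: 9.15
tcp_pos: [0.5684, 0.0526, 0.0708]
tool_rot: [0.482, -0.517, 0.482, 0.517]
ft_force: [-0.1, 0.7, -0.7]
gripper_width: -0.0002
```

Emit:
servo_tool --targets '[[[0,0,0],[0,0,-0.4],1],[[0,0,0],[0,0,-0.4],1],[[0,0,0],[0,0,0],1],[[0,0,0],[0,0,0],1],[[0,0,0],[0,0,0],1]]'

```text
time: 9.65
tcp_pos: [0.5684, 0.0526, 0.0701]
tool_rot: [-0.482, 0.517, -0.482, -0.517]
ft_force: [0.8, 0.2, 0.8]
gripper_width: 0.0
```

Emit:
servo_tool --targets '[[[0,0,0],[0,0,-0.3],1],[[0,0,0],[0,0,-0.2],1],[[0,0,0],[0,0,0],1],[[0,0,0],[0,0,0],1],[[0,0,0],[0,0,0],1]]'

```text
time: 10.15
tcp_pos: [0.5684, 0.0526, 0.0699]
tool_rot: [-0.482, 0.517, -0.482, -0.517]
ft_force: [-1.4, -1.3, 4.9]
gripper_width: 0.0003
```

Emit:
servo_tool --targets '[[[0,0,0],[0,0,-0.3],1],[[0,0,0],[0,0,0],1],[[0,0,0],[0,0,0],1],[[0,0,0],[0,0,0],1],[[0,0,0],[0,0,0],1]]'

```text
time: 10.65
tcp_pos: [0.5685, 0.0526, 0.0699]
tool_rot: [-0.483, 0.517, -0.482, -0.517]
ft_force: [-1.6, -0.1, 7.5]
gripper_width: 0.0001
```

Flap 2 also holds at 7.5 N without moving, so it is latched. On to flap 3.

Emit:
servo_tool --targets '[[[0,0,0],[0,0,26],1],[[0,0,0],[2,-33,0],1],[[0,0,0],[2,-33,0],1],[[0,0,0],[2.5,-33,0],1],[[0,0,0],[2,-33,0],1]]'

```text
time: 11.15
tcp_pos: [0.5768, -0.0805, 0.0947]
tool_rot: [0.482, -0.517, 0.482, 0.517]
ft_force: [0.4, -0.3, 0.2]
gripper_width: 0.0003
```

Emit:
servo_tool --targets '[[[0,0,0],[0,0,0],1],[[0,0,0],[0,0,-8],1],[[0,0,0],[0,0,-8],1],[[0,0,0],[0,0,-4],1],[[0,0,0],[0,0,0],1]]'

```text
time: 11.65
tcp_pos: [0.5758, -0.0782, 0.0737]
tool_rot: [0.481, -0.517, 0.482, 0.518]
ft_force: [0.3, -0.3, 0.5]
gripper_width: 0.0002
```

Emit:
servo_tool --targets '[[[0,0,0],[0,0,0],1],[[0,0,0],[0,0,-1],1],[[0,0,0],[0,0,-1],1],[[0,0,0],[0,0,-1],1],[[0,0,0],[0,0,0],1]]'

```text
time: 12.15
tcp_pos: [0.5768, -0.0795, 0.0722]
tool_rot: [0.482, -0.517, 0.482, 0.517]
ft_force: [0.5, -0.3, 0.2]
gripper_width: 0.0002
```

Emit:
servo_tool --targets '[[[0,0,0],[0,0,-0.5],1],[[0,0,0],[0,0,-0.5],1],[[0,0,0],[0,0,-0.4],1],[[0,0,0],[0,0,0],1],[[0,0,0],[0,0,0],1]]'

```text
time: 12.65
tcp_pos: [0.5769, -0.0795, 0.0708]
tool_rot: [0.482, -0.517, 0.482, 0.517]
ft_force: [-0.5, -1.1, -0.0]
gripper_width: 0.0001
```

Emit:
servo_tool --targets '[[[0,0,0],[0,0,-0.4],1],[[0,0,0],[0,0,-0.4],1],[[0,0,0],[0,0,0],1],[[0,0,0],[0,0,0],1],[[0,0,0],[0,0,0],1]]'

```text
time: 13.15
tcp_pos: [0.5769, -0.0794, 0.0701]
tool_rot: [-0.482, 0.517, -0.482, -0.517]
ft_force: [-0.1, -0.9, 1.0]
gripper_width: 0.0002
```

Emit:
servo_tool --targets '[[[0,0,0],[0,0,-0.3],1],[[0,0,0],[0,0,-0.2],1],[[0,0,0],[0,0,0],1],[[0,0,0],[0,0,0],1],[[0,0,0],[0,0,0],1]]'

```text
time: 13.65
tcp_pos: [0.5769, -0.0794, 0.0699]
tool_rot: [-0.482, 0.517, -0.482, -0.517]
ft_force: [-2.3, 0.4, 5.3]
gripper_width: -0.0001
```

Emit:
servo_tool --targets '[[[0,0,0],[0,0,-0.3],1],[[0,0,0],[0,0,0],1],[[0,0,0],[0,0,0],1],[[0,0,0],[0,0,0],1],[[0,0,0],[0,0,0],1]]'

```text
time: 14.15
tcp_pos: [0.577, -0.0795, 0.0699]
tool_rot: [-0.483, 0.517, -0.482, -0.517]
ft_force: [-2.5, 1.4, 6.9]
gripper_width: -0.0002
```

Flap 3 holds as well. Now flap 4, which still has to show that it rocks.

Emit:
servo_tool --targets '[[[0,0,0],[0,0,26],1],[[0,0,0],[2.5,-33,0],1],[[0,0,0],[2.5,-33,0],1],[[0,0,0],[2.5,-33,0],1],[[0,0,0],[2,-32,0],1]]'

```text
time: 14.65
tcp_pos: [0.5863, -0.2116, 0.0946]
tool_rot: [0.482, -0.517, 0.482, 0.517]
ft_force: [0.8, 0.2, 0.1]
gripper_width: 0.0003
```

Emit:
servo_tool --targets '[[[0,0,0],[0,0,0],1],[[0,0,0],[0,0,-8],1],[[0,0,0],[0,0,-8],1],[[0,0,0],[0,0,-4],1],[[0,0,0],[0,0,0],1]]'

```text
time: 15.15
tcp_pos: [0.5855, -0.2089, 0.0737]
tool_rot: [0.482, -0.516, 0.482, 0.518]
ft_force: [0.2, -0.3, -0.7]
gripper_width: 0.0001
```

Emit:
servo_tool --targets '[[[0,0,0],[0,0,0],1],[[0,0,0],[0,0,-1],1],[[0,0,0],[0,0,-1],1],[[0,0,0],[0,0,-1],1],[[0,0,0],[0,0,0],1]]'

```text
time: 15.65
tcp_pos: [0.5863, -0.2104, 0.0722]
tool_rot: [0.482, -0.517, 0.482, 0.517]
ft_force: [0.6, -0.3, 0.3]
gripper_width: -0.0002
```

Emit:
servo_tool --targets '[[[0,0,0],[0,0,-0.5],1],[[0,0,0],[0,0,-0.5],1],[[0,0,0],[0,0,-0.4],1],[[0,0,0],[0,0,0],1],[[0,0,0],[0,0,0],1]]'

```text
time: 16.15
tcp_pos: [0.5864, -0.2105, 0.0708]
tool_rot: [0.482, -0.517, 0.482, 0.517]
ft_force: [0.4, -0.4, 0.2]
gripper_width: 0.0001
```

Emit:
servo_tool --targets '[[[0,0,0],[0,0,-0.4],1],[[0,0,0],[0,0,-0.4],1],[[0,0,0],[0,0,0],1],[[0,0,0],[0,0,0],1],[[0,0,0],[0,0,0],1]]'

```text
time: 16.65
tcp_pos: [0.5864, -0.2105, 0.0701]
tool_rot: [-0.482, 0.517, -0.482, -0.517]
ft_force: [-0.5, -0.2, 0.9]
gripper_width: 0.0004
```

Emit:
servo_tool --targets '[[[0,0,0],[0,0,-0.3],1],[[0,0,0],[0,0,-0.2],1],[[0,0,0],[0,0,0],1],[[0,0,0],[0,0,0],1],[[0,0,0],[0,0,0],1]]'

```text
time: 17.15
tcp_pos: [0.5864, -0.2104, 0.0697]
tool_rot: [-0.482, 0.517, -0.482, -0.517]
ft_force: [0.1, 0.6, 2.7]
gripper_width: -0.0003
```

This one gives more: 0.4 mm lower with lower force. I'll press a little further to confirm.

Emit:
servo_tool --targets '[[[0,0,0],[0,0,-0.3],1],[[0,0,0],[0,0,-0.2],1],[[0,0,0],[0,0,0],1],[[0,0,0],[0,0,0],1],[[0,0,0],[0,0,0],1]]'

```text
time: 17.65
tcp_pos: [0.5865, -0.2104, 0.069]
tool_rot: [-0.482, 0.517, -0.482, -0.517]
ft_force: [-0.4, 1.1, 5.5]
gripper_width: 0.0001
```

Emit:
servo_tool --targets '[[[0,0,0],[0,0,-0.4],1],[[0,0,0],[0,0,-0.4],1],[[0,0,0],[0,0,0],1],[[0,0,0],[0,0,0],1],[[0,0,0],[0,0,0],1]]'

```text
time: 18.15
tcp_pos: [0.5865, -0.2105, 0.0682]
tool_rot: [-0.482, 0.517, -0.482, -0.517]
ft_force: [0.5, 0.4, 3.7]
gripper_width: 0.0002
```

Flap 4 rocks: 1.9 mm down at about 4 N. I'll push it open.

Emit:
servo_tool --targets '[[[0,0,0],[0,0,-1.5],1],[[0,0,0],[0,0,-1.5],1],[[0,0,0],[0,0,-1.5],1],[[0,0,0],[0,0,-1.5],1],[[0,0,0],[0,0,0],1]]'

```text
time: 18.65
tcp_pos: [0.5858, -0.2105, 0.0617]
tool_rot: [0.482, -0.517, 0.483, 0.517]
ft_force: [-0.4, 0.7, 3.6]
gripper_width: -0.0002
```

Emit:
servo_tool --targets '[[[0,0,0],[0,0,-1.5],1],[[0,0,0],[0,0,-1.5],1],[[0,0,0],[0,0,-1.5],1],[[0,0,0],[0,0,-1.5],1],[[0,0,0],[0,0,0],1]]'

```text
time: 19.15
tcp_pos: [0.5865, -0.2105, 0.0559]
tool_rot: [-0.482, 0.517, -0.482, -0.517]
ft_force: [0.3, -0.0, 2.1]
gripper_width: 0.0
```

Emit:
servo_tool --targets '[[[0,0,0],[0,0,-1.5],1],[[0,0,0],[0,0,-1.5],1],[[0,0,0],[0,0,-1.5],1],[[0,0,0],[0,0,-1.5],1],[[0,0,0],[0,0,0],1]]'

```text
time: 19.65
tcp_pos: [0.5865, -0.2104, 0.0499]
tool_rot: [-0.482, 0.517, -0.482, -0.517]
ft_force: [0.7, 0.4, 2.4]
gripper_width: 0.0001
```

```bash
python3 - <<'E'
from h import *
p,d=grab('side','s3.png'); a=p[180:340,250:450,::-1]; cv2.imwrite('pics/s3c.png',cv2.resize(a,None,fx=3.7,fy=3.7,interpolation=2))
E
```

```text
(no output)
```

View pics/s3c.png

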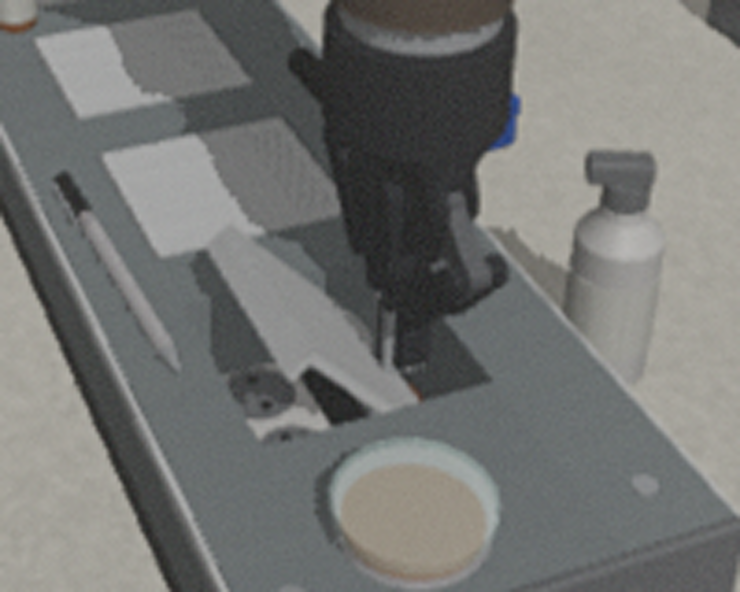

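The picture shows flap 4 about half open (crop 300,320), with its front edge clear of the gripper and the dish and spray untouched. I'll continue to the stop.

Emit:
servo_tool --targets '[[[0,0,0],[0,0,-1.2],1],[[0,0,0],[0,0,-1.2],1],[[0,0,0],[0,0,-1.2],1],[[0,0,0],[0,0,-1.2],1],[[0,0,0],[0,0,0],1]]'

```text
time: 20.2
tcp_pos: [0.5862, -0.2104, 0.0451]
tool_rot: [0.482, -0.517, 0.482, 0.517]
ft_force: [1.2, 0.3, 1.9]
gripper_width: -0.0001
```

Emit:
servo_tool --targets '[[[0,0,0],[0,0,-1],1],[[0,0,0],[0,0,-1],1],[[0,0,0],[0,0,-1],1],[[0,0,0],[0,0,-0.5],1],[[0,0,0],[0,0,0],1]]'

```text
time: 20.7
tcp_pos: [0.5862, -0.2104, 0.0417]
tool_rot: [0.482, -0.517, 0.482, 0.517]
ft_force: [1.6, -1.0, 1.4]
gripper_width: -0.0001
```

Emit:
servo_tool --targets '[[[0,0,0],[0,0,-0.7],1],[[0,0,0],[0,0,-0.7],1],[[0,0,0],[0,0,-0.6],1],[[0,0,0],[0,0,0],1],[[0,0,0],[0,0,0],1]]'

```text
time: 21.2
tcp_pos: [0.5868, -0.2105, 0.0402]
tool_rot: [-0.483, 0.517, -0.482, -0.517]
ft_force: [2.3, -0.1, 4.0]
gripper_width: -0.0
```

Emit:
servo_tool --targets '[[[0,0,0],[0,0,-0.7],1],[[0,0,0],[0,0,-0.7],1],[[0,0,0],[0,0,-0.6],1],[[0,0,0],[0,0,0],1],[[0,0,0],[0,0,0],1]]'

```text
time: 21.7
tcp_pos: [0.5875, -0.2106, 0.0388]
tool_rot: [-0.483, 0.518, -0.482, -0.516]
ft_force: [3.0, -0.2, 7.2]
gripper_width: -0.0001
```

Force is now rising and the tip is sliding rearward along a slope of about 60°, which fits the stop. I'll withdraw upward and check.

Emit:
servo_tool --targets '[[[0,0,0],[0.7,0,1],1],[[0,0,0],[0.7,0,3],1],[[0,0,0],[0,0,10],1],[[0,0,0],[0,0,25],1],[[0,0,0],[0,0,40],1]]'

```text
time: 22.2
tcp_pos: [0.5844, -0.2095, 0.1144]
tool_rot: [0.481, -0.514, 0.484, 0.52]
ft_force: [0.7, -0.2, -0.7]
gripper_width: -0.0001
```

Emit:
servo_tool --targets '[[[0,0,0],[0,0,40],1],[[0,0,0],[0,0,40],1],[[0,0,0],[0,45,10],1],[[0,0,0],[0,45,10],1],[[0,0,0],[0,45,0],1]]'

```text
time: 22.7
tcp_pos: [0.5876, -0.0748, 0.219]
tool_rot: [-0.483, 0.517, -0.483, -0.516]
ft_force: [0.4, 0.5, -0.9]
gripper_width: -0.0001
```

Emit:
servo_tool --targets '[[[0,0,0],[-40,20,0],1],[[0,0,0],[-40,20,0],1],[[0,0,0],[-40,20,0],1],[[0,0,0],[-40,20,0],1],[[0,0,0],[0,0,0],1]]'

```text
time: 23.2
tcp_pos: [0.4206, 0.0059, 0.2161]
tool_rot: [0.48, -0.516, 0.483, 0.52]
ft_force: [0.6, -0.7, 0.7]
gripper_width: -0.0001
```

```bash
python3 - <<'E'
from h import *
s=status.state(); print(s['tcp_pos'],s['ft_force'],s['time'])
p,d=grab('side','s4.png'); a=p[90:340,180:450,::-1]; cv2.imwrite('pics/s4c.png',cv2.resize(a,None,fx=2.4,fy=2.4,interpolation=2))
pt,dt=grab('top','t4.png'); a=pt[130:290,190:490,::-1]; cv2.imwrite('pics/t4c.png',cv2.resize(a,None,fx=2.6,fy=2.6,interpolation=2))
# height profile of flap 4 from each camera
C={n:optics.calibration(n) for n in('top','side')}
th=.0693;ex=np.array([np.cos(th),np.sin(th)]);ey=np.array([-np.sin(th),np.cos(th)]);O=np.array([.54476,-.01481])
for n,dd in(('side',d),('top',dt)):
    c=C[n];f=200/np.tan(np.radians(c['vfov'])/2);v,u=np.mgrid[0:400,0:640]
    X=np.stack([(u-c['cx'])/f*dd,(v-c['cy'])/f*dd,dd],-1).reshape(-1,3)-np.array(c['t']); X=X@np.array(c['R'])
    X=X[dd.ravel()>0]; D=X[:,:2]-O; a=D@ex;b=D@ey
    m=(abs(b+.198)<.038)&(a>-.045)&(a<.02)&(X[:,2]>.075)&(X[:,2]<.15)
    print(n,m.sum())
    if m.sum()>10:
        A=a[m];Z=X[m,2]; vx,vy,x0,y0=cv2.fitLine(np.float32(np.c_[A,Z]),cv2.DIST_HUBER,0,.01,.01).ravel()
        print('angle',np.arctan2(abs(vy),abs(vx)),'top z',np.percentile(Z,[50,98,100]),'min x',A.min())
E
```

```text
[0.42064405 0.00593719 0.21608006] [ 0.58280334 -0.73530241  0.71519941] 23.2
side 381
angle 0.4952892 top z [0.11246732 0.11714933 0.11788146] min x -0.03632829731747648
top 402
angle 0.90622723 top z [0.1070309  0.11875418 0.12137878] min x -0.037707985355328544
```

View pics/s4c.png

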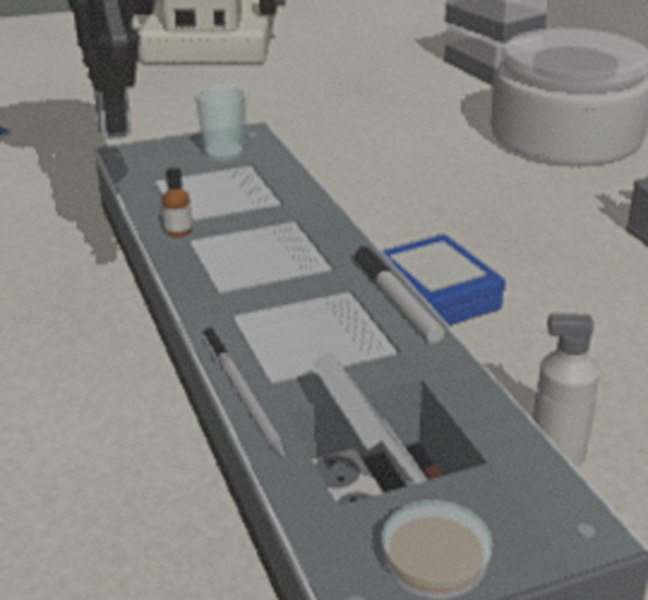

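View pics/t4c.png

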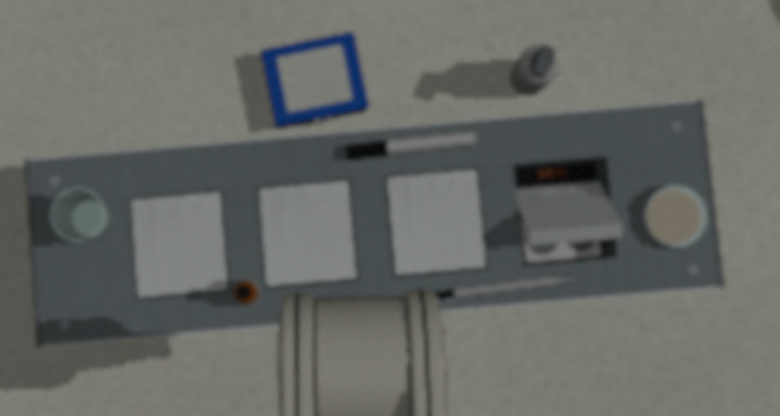

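```bash
python3 - <<'E'
from h import *
th=.0693;ex=np.array([np.cos(th),np.sin(th)]);ey=np.array([-np.sin(th),np.cos(th)]);O=np.array([.54476,-.01481])
for n in('top','side'):
    dd=np.load(n+'_d.npy');c=optics.calibration(n);f=200/np.tan(np.radians(c['vfov'])/2);v,u=np.mgrid[0:400,0:640]
    X=np.stack([(u-c['cx'])/f*dd,(v-c['cy'])/f*dd,dd],-1).reshape(-1,3)-np.array(c['t']); X=X@np.array(c['R'])
    D=X[:,:2]-O; a=D@ex*1000;b=D@ey*1000;z=X[:,2]*1000
    m=(abs(b+198)<38)&(z<130)
    for k in range(-44,46,4):
        q=m&(a>=k)&(a<k+4)
        if q.sum()>3: print(n,k+2,q.sum(),np.round(np.percentile(z[q],[5,25,50,75,95]),1))
E
```

```text
top -42 43 [26.5 30.1 32.2 34.6 37.2]
top -38 62 [ 28.6  32.1  34.7 108.9 112.3]
top -34 51 [ 31.8 108.1 110.3 112.5 115.7]
top -30 49 [107.7 111.1 113.1 114.4 117.5]
top -26 50 [109.4 113.4 114.9 117.4 119.9]
top -22 44 [107.  109.2 111.7 113.3 116.4]
top -18 40 [101.4 102.8 103.8 105.2 108.4]
top -14 43 [ 92.9  95.9  97.   99.6 102.1]
top -10 42 [85.6 87.6 90.3 92.6 95.3]
top -6 39 [80.1 81.  83.1 85.3 87.1]
top -2 42 [72.8 74.6 76.4 78.3 81.5]
top 2 39 [65.5 67.1 70.3 72.1 75.9]
top 6 36 [57.9 62.7 63.8 65.2 68.5]
top 10 39 [50.  53.3 55.6 58.5 60.9]
top 14 40 [45.4 47.9 50.1 51.7 53. ]
top 18 36 [36.2 40.5 42.1 44.4 47.5]
top 22 31 [29.6 34.3 36.3 38.8 41.3]
top 26 29 [ 8.3 10.8 15.4 28.9 31.5]
top 30 37 [ 6.7  9.5 10.7 13.9 17.5]
top 34 41 [ 6.7  9.9 12.  14.1 19. ]
top 38 38 [ 8.7 10.5 13.9 17.3 20.8]
top 42 43 [ 7.8 11.  12.8 16.1 20.7]
top 46 93 [10.5 14.3 31.1 52.8 70. ]
side -38 49 [31.7 32.5 32.9 33.5 35. ]
side -34 151 [ 32.2  33.7 109.8 110.6 111.7]
side -30 156 [ 32.5  34.2 111.7 112.9 114.1]
side -26 142 [ 32.6  34.  114.2 115.1 116.8]
side -22 89 [ 31.9  32.9  34.  115.6 117. ]
side -18 53 [ 31.2  32.4  33.   34.  108.2]
side -14 53 [ 31.4  32.1  32.9  33.5 102.4]
side -10 50 [31.1 31.9 32.6 33.  94.3]
side -6 55 [30.9 32.3 65.5 67.5 88.4]
side -2 34 [66.2 67.  67.5 68.8 82.1]
side 2 16 [11.6 12.8 13.2 71.7 74.3]
side 6 32 [11.1 11.9 12.7 13.4 68. ]
side 10 31 [11.4 11.9 12.6 13.2 60.3]
side 14 48 [11.  12.2 13.1 50.5 52.2]
side 18 35 [10.8 12.1 12.6 13.7 49.9]
side 22 4 [16.7 33.4 40.4 41.3 43. ]
side 38 27 [12.2 13.1 14.5 17.8 19.4]
side 42 25 [11.3 12.6 13.8 18.5 19.4]
side 46 25 [11.4 11.8 13.5 18.4 29.9]
```

The plate's slope from the top depth is about 1.69–1.72, or 1.04 rad. Its edge stands at z ≈ 118 mm, as expected for fully open, and the bystanders look unmoved.

```bash
python3 - <<'E'
from bench import r,status
print(status.state()['joint_vel'].round(3)); print(r.close_job())
E
```

```text
[-0.018  0.037  0.058 -0.017 -0.001 -0.001]
the job is handed in; nothing more can be done
None
```

Flap 4, the rightmost, was the unlatched one. I pushed its rear edge down until it reached its stop, withdrew the hand clear, and handed the job in at about 23 s of the 51 s allowed.

**Finding it:** Flaps 1, 2 and 3 stayed put under a light press of about 7 N, so I left them alone. Flap 4 moved 1.9 mm under about 4 N (5.5 N at most).

**Opening it:** I pressed straight down until the force rose to 7 N and the fingertip began sliding along the flap, which indicates the stop.

**Last checks:**
- **Open angle:** The top camera's depth slope along the plate gives about 1.04 rad, within about 0.02 of the 1.05 rad stop. The front edge stands at z ≈ 118 mm, as expected for fully open.
- **One disagreement:** A rough automatic line fit gave lower angles (0.91 rad from the top, 0.50 rad from the side). It mixed in the edge and lip points, so I did not rely on it.
- **Things around the duct:** Everything on and around it looks unmoved in the pictures. I compared these by eye, not by measurement. The arm hides part of the front ledge and pen from above, but the side view shows the pen in place.

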